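# Find the heavy side of a flywheel and hold it down

## Task

The flywheel on the grey bearing stand is out of balance: somewhere inside its rim there is a heavy side that cannot be seen. Take hold of its wooden crank handle and turn the wheel through at least half a turn to feel where the heavy side is, then turn it by the handle until the heavy side hangs straight down below the axle and finish still holding the handle there, so that a balance weight can be fitted at the top. Leave the other things on the table alone.

Things in the scene. Friction and masses are not known exactly. Their poses are not given: they have to be found in the camera images.
- stand: Bearing stand fixed to the table: grey base plate 240 x 200 x 14 mm with an upright bearing block; origin under it at table level. x is level, along the axle from the wheel back into the bearing (roughly away from the robot), y is level and to the left as seen from the robot, z up. Its place varies, and its yaw by up to 0.35 rad either way.
- hub (a point): Point on the axle at the middle of the wheel's front face, the face towards the robot. 185 mm above the table, axes as the stand's, does not move during a run. The wheel lies wholly behind it (x = 0 to +34 mm); in front stick out only the crank handle, its 12 mm high boss and an equal boss opposite that balances it.
- handle: Wooden sleeve 22 mm in diameter, 76 mm long, revolving freely on the crank pin. Origin: its middle, 58 mm in front of the wheel's face (hub x = -58 mm), 80 mm from the axle; own x is along it, parallel to the axle. Goes round a vertical circle of 80 mm radius, 105 to 265 mm above the table; starts near the top. Can be pinched across from above and led right round, tool down.
- wheel (a joint): Angle of the wheel (rad), endless both ways. At 0 the handle is straight above the axle; it grows clockwise as seen from the robot: the handle's middle is at hub y = -80 mm x sin(angle), z = 80 mm x cos(angle). Starts within 0.6 of 0. A stiff seal drags with about 0.7 N m at any angle, either way, so the wheel stays wherever it is left.
- wheel_mid (a point): Middle of the dark steel spoked flywheel, 200 mm across, 34 mm thick, on its axle. A heavy slug, unseen in the rim, at another angle from the handle in each run, never first within 0.5 rad of straight down; all else is balanced. It pulls with 0.36 to 0.54 N m when level with the axle, 0 at top and bottom: turning is hardest where it rises past axle height, easiest where it sinks past it.
- mould: Bystander: small wooden mould block 90 x 60 mm with a rounded aluminium top, 42 mm high; origin under its centre.
- bobbin: Bystander: black plastic bobbin standing on end, 68 mm across, 60 mm high; origin under its centre.
- tray: Bystander: open white plastic box 100 x 70 x 40 mm; origin under its centre.

How it is judged:
By the outcome, as a careful person would: the job done as asked, in the order asked, and still so for the second after the job is handed in, while the arm keeps its last pose, push and grip.
It also fails if it takes over 72 s, if anything falls off the work surface, if the arm or the gripper's body presses on something with over 40 N, if the wrist force passes 120 N, or if a joint passes its speed limit or range.

## Robot

A 6-joint arm with a two-finger parallel gripper is mounted at the origin on the work surface. World frame = base frame: x ahead of the robot, y to its left, z up, the work surface at z = 0. Lengths are in m, angles in rad, forces in N, time in s.
With the tool pointing down it reaches from about 0.3 to 0.775 m from the base axis. Payload 14.6 kg.
Tool frame: the origin (TCP) lies at the very end of the fingers, on their centre line; the grasp point (between the pads) lies ctrl.tcp_to_grasp behind it (ctrl.tcp_to_grasp is the distance from the TCP to the grasp point, in m); x points along the fingers, y is the direction in which the jaws open and shut, and the axes are right-handed (so a half turn about x gives the same grasp; the last joint's range is limited). The gripper opens to 94 mm and grips with 3 to 60 N. Pads are 16 mm wide; open, the fingers measure 119 mm over their backs; the gripper's body (75 mm by 177 mm) begins 78 mm behind the grasp point.
Start: joints at [1.2, 0.3, 1.521, -0, 1.321, -0.067], TCP at [0.165, 0.525, 0.205] pointing down, gripper open.
Joint ranges: [-3.03, 3.03], [-0.79, 2.21], [0.23, 2.52], [-1.04, 4.18], [0, 3.07], [-2.55, 2.55]. Speed limits (rad/s): [2.22, 2.22, 2.57, 3.14, 3.14, 3.14].

## Interface

Orientations are given as [roll, pitch, yaw] about the fixed x, y, z axes, in that order (R = Rz(yaw) Ry(pitch) Rx(roll)).
In Python, from station import ctrl gives the robot as it stands.
- The arm moves only by the tool play_rows, never from a script. Its argument "increments" is a list that holds one entry, the list of rows, each a list of 5 numbers: the closure in counts, from 0 (fully open) to 255 (shut), then the shift along the tool's x, y, z in cm, then the turn about the tool's x in degrees. A call has 1 to 12 rows; each row shifts and turns the commanded pose from where the row before left it, along the tool's axes as they then stand; what a row does not reach is not made up. A row lasts 1/12 s, in which the tool goes at most 41.7 mm and 7.16 degrees, less where a joint would pass 70% of its speed; a pose out of reach is approached as far as the arm can. A call is refused whole if a number of a shift passes 4.17 or a number of a turn 7.16, either way. A call with a gripper value outside its range is refused whole. The fingers move at their own pace and stop on an object; "newtons" is the grip in N (left out, the last holds). Time passes only in rows, so rows that do not move let the fingers close. It gives the time, the measured TCP pose, the force and the opening at its end, in the units of the state.
- ctrl.get_obs(): the state, without advancing time (a new reading comes with each control period).
- ctrl.camera(name): name is "scene" or "side" or "wrist"; returns the picture (384x512x3 uint8, red, green, blue); there is no depth.
- ctrl.calibration(name): a dict with "fx", "fy", "cx", "cy" (pixels), "rvec" (rotation vector, rad) and "tvec" (3), from world to camera coordinates, as OpenCV has them; the wrist camera has in their place "T_tool_cam" (4x4, takes a point from camera to tool coordinates, whose origin is the TCP and whose axes are the tool frame's). Camera axes: x right, y down, z forward; pixel columns grow to the right and rows downward; lengths in m; the calibration is good to about 2 mm. A picture is of the moment at which its call begins: read the wrist's pose just before it. calibration takes no time and is no camera call.
- ctrl.hand_in(): hands the job in, once; it reports no verdict.
The state is a dict: "time_s": time; "qpos": joint angles; "joint_vel": joint speeds; "tau": joint torques, N m; "ee_pos": TCP position; "eef_rot": TCP orientation; "force": force on the tool from outside, world axes, zero at the start; "moment": the same for the moment, N m; "grip_width": finger opening in m.
Only numpy, scipy, OpenCV 4.12 (cv2) and the standard library are available. Lean on these libraries where they do the work, as an engineer would, in place of code of your own. Each camera call takes 0.05 s, during which the arm holds its last target.

## Working session

There is one attempt and no reset: what is moved stays moved. The work goes in short steps, Python scripts to look and compute and a tool call to move; the robot and the scene stay as the last step left them, time stands still between calls to the robot, and variables do not carry over. Pictures are saved under pics/ and viewed, and the job is handed in when it is done.

Besides the shell and the picture viewer there is one more tool, called after "Call:" as name(argument=value, ...), one argument or row to a line, values as JSON. play_rows: Moves the arm, as the interface text tells. Its arguments: {"type":"object","properties":{"increments":{"type":"array"},"newtons":{"type":"number"}},"required":["increments"]}

```bash
ls; mkdir -p pics; python3 - <<'E'
from station import ctrl
import cv2
o=ctrl.get_obs();print(o, ctrl.tcp_to_grasp)
for n in("scene","side"):
    cv2.imwrite(f"pics/{n}0.png",ctrl.camera(n)[:,:,::-1]);print(n,ctrl.calibration(n))
print(ctrl.calibration("wrist"))
E
```

```text
pics
{'time_s': 0.0, 'qpos': array([ 1.20039938e+00,  3.00464923e-01,  1.52160231e+00, -2.33225445e-05,
        1.32071023e+00, -6.65960053e-02]), 'joint_vel': array([-0.00066964,  0.00083196,  0.00023392, -0.00079571, -0.00114379,
        0.00164195]), 'tau': array([-2.75605358e-03, -5.31795931e+01, -3.52746928e+01,  7.07147084e-02,
        2.43282382e-02, -1.09408475e-04]), 'ee_pos': array([0.1644388 , 0.52455435, 0.20488074]), 'eef_rot': array([-1.6183282 ,  1.5696113 , -1.92212335]), 'force': array([-0.7709762 ,  0.17918753, -0.13487348]), 'moment': array([-0.00286785,  0.02293007,  0.02385955]), 'grip_width': 0.09353906694831017} 0.0188
scene {'fx': 383.68620598090644, 'fy': 383.68620598090644, 'cx': 246.607489558279, 'cy': 194.81651658884442, 'rvec': array([ 2.24463471,  0.69726865, -0.3169081 ]), 'tvec': array([-0.4614826 , -0.08602216,  1.56770533])}
side {'fx': 364.72689955939063, 'fy': 364.72689955939063, 'cx': 256.3208370914125, 'cy': 195.5603331769785, 'rvec': array([ 2.44352812, -0.23272536,  0.07153931]), 'tvec': array([-0.55762648,  0.18033626,  1.23583636])}
{'fx': 307.15266982611445, 'fy': 307.15266982611445, 'cx': 255.6299506536337, 'cy': 192.53264091131376, 'T_tool_cam': array([[ 6.67170710e-04, -2.31951670e-01,  9.72727083e-01,
        -1.79403676e-01],
       [ 9.99999459e-01,  9.31119339e-04, -4.63846099e-04,
         9.86767833e-04],
       [-7.98135121e-04,  9.72726866e-01,  2.31952166e-01,
        -6.77726408e-02],
       [ 0.00000000e+00,  0.00000000e+00,  0.00000000e+00,
         1.00000000e+00]])}
```

View pics/scene0.png

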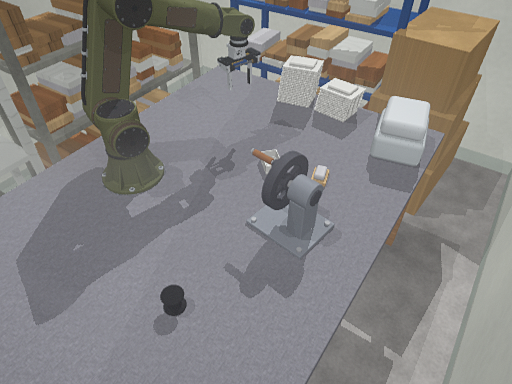

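View pics/side0.png

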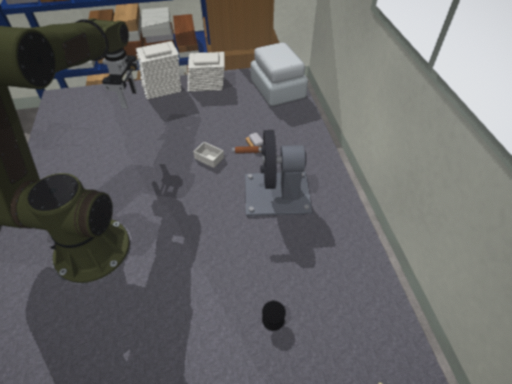

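The side view shows the handle at about (233–262, 150), the wheel at (269, 160) and the base plate at (246–312, 176–216). The scene view shows the handle at (252–275, 150–162). I'll zoom in on both.

```bash
python3 - <<'E'
import cv2
a=cv2.imread("pics/scene0.png")[130:265,230:350];b=cv2.imread("pics/side0.png")[120:230,185:325]
cv2.imwrite("pics/sc_z.png",cv2.resize(a,None,fx=4.4,fy=4.4,interpolation=cv2.INTER_CUBIC))
cv2.imwrite("pics/si_z.png",cv2.resize(b,None,fx=5,fy=5,interpolation=cv2.INTER_CUBIC))
E
```

```text
(no output)
```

View pics/sc_z.png

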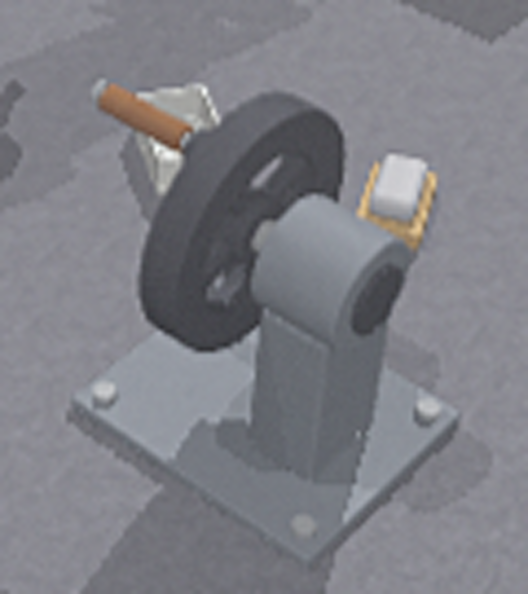

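View pics/si_z.png

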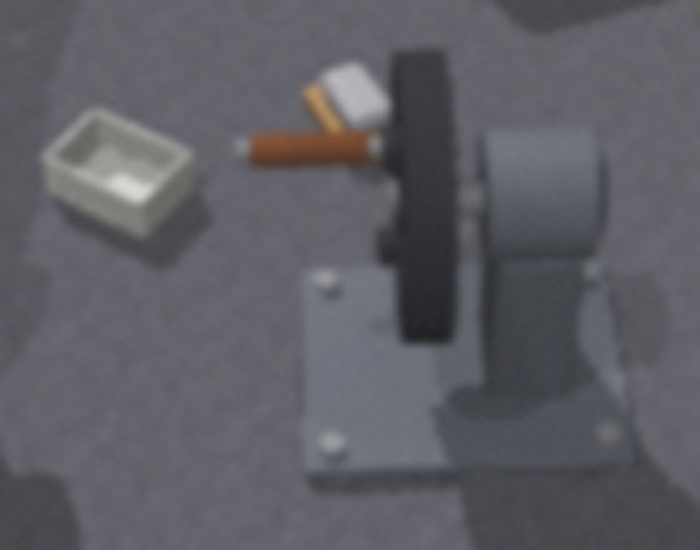

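```bash
cat > h.py <<'E'
import numpy as np,cv2
from station import ctrl
def ray(n,uv):
    c=ctrl.calibration(n);R=cv2.Rodrigues(c["rvec"])[0]
    d=R.T@np.array([(uv[0]-c["cx"])/c["fx"],(uv[1]-c["cy"])/c["fy"],1]);return -R.T@c["tvec"],d/np.linalg.norm(d)
def onz(n,uv,z):
    o,d=ray(n,uv);return o+d*(z-o[2])/d[2]
def tri(rs):
    A=0;b=0
    for o,d in rs:
        P=np.eye(3)-np.outer(d,d);A=A+P;b=b+P@o
    x=np.linalg.solve(A,b);return x,[np.linalg.norm((np.eye(3)-np.outer(d,d))@(x-o)) for o,d in rs]
E
python3 - <<'E'
from h import *
np.set_printoptions(precision=4,suppress=True)
ends={}
for n,roi in(("scene",(240,140,40,35)),("side",(228,138,40,22))):
    im=cv2.imread(f"pics/{n}0.png");hsv=cv2.cvtColor(im,cv2.COLOR_BGR2HSV)
    m=cv2.inRange(hsv,(3,110,60),(16,255,255));k=np.zeros_like(m);x,y,w,h=roi;k[y:y+h,x:x+w]=m[y:y+h,x:x+w]
    p=np.argwhere(k)[:,::-1].astype(float);c=p.mean(0);u,s,v=np.linalg.svd(p-c);d=v[0]*np.sign(v[0][0]);t=(p-c)@d
    ends[n]=(c+d*(t.min()-.3),c,c+d*(t.max()+.3));print(n,len(p),ends[n])
P=[tri([ray(n,ends[n][i]) for n in ends]) for i in range(3)]
for q in P:print(q)
dd=P[2][0]-P[0][0];print(np.linalg.norm(dd),np.arctan2(dd[1],dd[0]),dd)
s=lambda x,y:(230+(x+.5)/4.4-.5,130+(y+.5)/4.4-.5)
e=lambda x,y:(185+(x+.5)/5-.5,120+(y+.5)/5-.5)
print("scene L,F,R",[onz("scene",s(*q),.014) for q in((70,402),(310,552),(462,412))])
print("side nl,nr,fl,fr",[onz("side",e(*q),.014) for q in((303,470),(633,463),(303,268),(607,265))])
# wheel extents side
E
```

```text
scene 54 (array([254.1308, 149.6619]), array([263.7222, 155.7593]), array([271.7245, 160.8464]))
side 131 (array([235.5556, 149.0156]), array([246.9542, 148.1908]), array([257.3326, 147.4399]))
(array([0.5227, 0.1031, 0.2727]), [np.float64(0.0023011134379301947), np.float64(0.0023011134379302247)])
(array([0.5593, 0.1045, 0.2655]), [np.float64(0.000278335424255001), np.float64(0.00027833542425497316)])
(array([0.5923, 0.1007, 0.2641]), [np.float64(0.0013232997702965301), np.float64(0.0013232997702964737)])
0.07020432332698169 -0.035498145987243934 [ 0.0696 -0.0025 -0.0086]
scene L,F,R [array([0.5358, 0.0316, 0.014 ]), array([0.7672, 0.0081, 0.014 ]), array([0.799 , 0.1972, 0.014 ])]
side nl,nr,fl,fr [array([0.5339, 0.0361, 0.014 ]), array([ 0.7674, -0.0033,  0.014 ]), array([0.5668, 0.2308, 0.014 ]), array([0.8016, 0.1877, 0.014 ])]
```

```bash
cat >> h.py <<'E'
from scipy.spatial.transform import Rotation as Ro
np.set_printoptions(precision=4,suppress=True)
def pose():
    o=ctrl.get_obs();return np.array(o["ee_pos"]),Ro.from_euler("xyz",o["eef_rot"]).as_matrix(),o
def plan(target,yaw=None):
    p,R,o=pose();v=R.T@(np.array(target)-p)*100
    print("tool shift cm",v);print(R)
    if yaw is not None:
        hy=np.array([-np.sin(yaw),np.cos(yaw),0])
        for s in(1,-1):
            w=R.T@(s*hy);print("turn",s,np.degrees(np.arctan2(w[2],w[1])), "q6",o["qpos"][5])
E
python3 -c "
from h import *
plan([.558,.103,.34],-.16)"
```

```text
tool shift cm [-13.4786 -28.4699  50.1636]
[[-0.0004  0.2991  0.9542]
 [-0.001   0.9542 -0.2991]
 [-1.     -0.001  -0.0001]]
turn 1 -8.238796636341858 q6 -0.06660583760590527
turn -1 171.76120336365815 q6 -0.06660583760590527
```

Call:
play_rows(
  increments=[
    [[0, -3.4, 0, 0, 0], [0, -3.4, -0.5, 1.0, 0], [0, -3.4, -1.0, 2.0, 0], [0, -3.3, -1.7, 3.0, 0], [0, 0, -1.9, 3.4, 0], [0, 0, -1.9, 3.4, 0], [0, 0, -1.9, 3.4, 0], [0, 0, -1.9, 3.4, 0], [0, 0, -1.9, 3.4, 0], [0, 0, -1.9, 3.4, 0], [0, 0, -1.9, 3.4, 0], [0, 0, -1.9, 3.4, 0]],
  ],
)

```text
time_s: 1.1
ee_pos: [0.4242, 0.2514, 0.3362]
eef_rot: [-2.464, 1.571, -2.767]
force: [1.0, 1.0, -0.4]
grip_width: 0.094
```

```bash
python3 -c "
from h import *
plan([.558,.103,.34],-.16);print(pose()[2]['time_s'])"
```

```text
tool shift cm [ -0.3846 -10.1577  17.2074]
[[-0.0001  0.2991  0.9542]
 [-0.0001  0.9542 -0.2991]
 [-1.     -0.0001 -0.0001]]
turn 1 -8.238503418671927 q6 -0.8063060570019884
turn -1 171.7614965813281 q6 -0.8063060570019884
1.1
```

Call:
play_rows(
  increments=[
    [[0, 0, -1.9, 3.2, 0], [0, 0, -1.9, 3.2, 0], [0, 0, -1.9, 3.2, 0], [0, 0, -1.9, 3.2, 0], [0, 0, -1.5, 2.5, 0], [0, 0, -1.0, 1.7, 0], [0, 0, 0, 0, -4], [0, 0, 0, 0, -4.2], [0, 0, 0, 0, 0], [0, 0, 0, 0, 0]],
  ],
)

```text
time_s: 1.93
ee_pos: [0.5552, 0.1059, 0.336]
eef_rot: [-2.857, 1.57, -3.02]
force: [-0.2, 0.3, -0.4]
grip_width: 0.0944
```

```bash
python3 -c "
from h import *
p,R,o=pose();np.savez('w1.npz',p=p,R=R);print(p,R)
cv2.imwrite('pics/w1.png',ctrl.camera('wrist')[:,:,::-1])"
```

```text
[0.5552 0.1059 0.336 ] [[-0.0005  0.1622  0.9868]
 [-0.0001  0.9868 -0.1622]
 [-1.     -0.0001 -0.0005]]
```

View pics/w1.png

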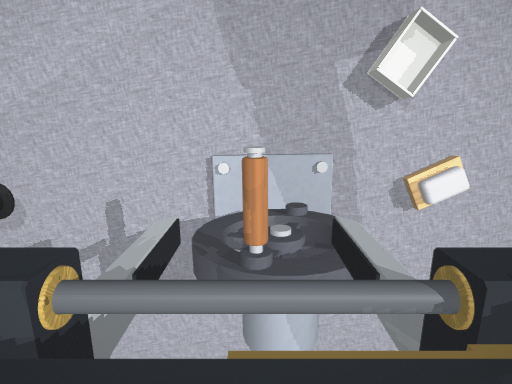

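The base front edge runs (213,155)–(332,154), so the tool is aligned with the stand. The handle is at u≈255, v 152–245, and the axle end is at (281,230).

```bash
cat >> h.py <<'E'
def wray(uv,p,R):
    c=ctrl.calibration("wrist");T=c["T_tool_cam"]
    d=T[:3,:3]@np.array([(uv[0]-c["cx"])/c["fx"],(uv[1]-c["cy"])/c["fy"],1]);return p+R@T[:3,3],R@d/np.linalg.norm(d)
def wz(uv,p,R,z):
    o,d=wray(uv,p,R);return o+d*(z-o[2])/d[2]
E
python3 - <<'E'
from h import *
w=np.load('w1.npz');p,R=w['p'],w['R']
im=cv2.imread('pics/w1.png');m=cv2.inRange(cv2.cvtColor(im,cv2.COLOR_BGR2HSV),(3,110,60),(16,255,255))
n,l,s,c=cv2.connectedComponentsWithStats(m);i=1+np.argmax(s[1:,4]);print(s[i],c[i])
x,y,ww,h,_=s[i]
for z in(.255,.26,.265):
  A=wz((c[i][0],y-.5),p,R,z+.008);B=wz((c[i][0],y+h-.5),p,R,z+.008);print(z,A,B,np.linalg.norm(A-B),(A+B)/2)
A=wz((213,155),p,R,.014);B=wz((332.5,154),p,R,.014);print(A,B,np.linalg.norm(A-B),np.arctan2(-(B-A)[0],(B-A)[1]))
H=wz((281,230),p,R,.185);print("hub",H)
ms=(A+B)/2
for yaw in(-.16,-.165,-.17):
  ex=np.array([np.cos(yaw),np.sin(yaw),0]);ey=np.array([-ex[1],ex[0],0])
  q=wz((c[i][0],y+h/2),p,R,.262)
  print(yaw,"y: plate",ms@ey,"hub",H@ey,"handle",q@ey,"x: handle",q@ex,"hub",H@ex,"tcp",p@ex,p@ey)
E
```

```text
[ 243  157   25   89 2084] [255.0058 200.7778]
0.255 [0.5179 0.1125 0.263 ] [0.5952 0.0998 0.263 ] 0.07840690370090032 [0.5566 0.1061 0.263 ]
0.26 [0.5173 0.1126 0.268 ] [0.5931 0.1001 0.268 ] 0.07685398777429321 [0.5552 0.1064 0.268 ]
0.265 [0.5167 0.1127 0.273 ] [0.591  0.1005 0.273 ] 0.07530107184768602 [0.5539 0.1066 0.273 ]
[0.5331 0.0398 0.014 ] [0.5629 0.2323 0.014 ] 0.19476732313014702 -0.1536349418769326
hub [0.6142 0.1264 0.185 ]
-0.16 y: plate 0.22165393691679092 hub 0.22269281810792835 handle 0.1934435975017192 x: handle 0.5318886986462739 hub 0.5862470322256206 tcp 0.5312679375236936 0.19299647083316537
-0.165 y: plate 0.22424784133560405 hub 0.22562125740116482 handle 0.19610061187401867 x: handle 0.5309148360939534 hub 0.5851262447018728 tcp 0.5302963183548985 0.19565038700185616
-0.17 y: plate 0.22683613957006338 hub 0.22854405617471737 handle 0.1987527237412349 x: handle 0.5299277006983824 hub 0.5839908290524829 tcp 0.5293114418057643 0.19829941192106204
```

Call:
play_rows(
  increments=[
    [[0, 2, 0, 0, 0], [0, 2, 0, 0, 0], [0, 2, 0, 0, 0], [0, 2, 0, 0, 0], [0, 1, 0, 0, 0], [0, 0.5, 0, 0, 0], [0, 0, 0, 0, 0], [0, 0, 0, 0, 0]],
  ],
)

```text
time_s: 2.65
ee_pos: [0.5556, 0.106, 0.2422]
eef_rot: [0.246, 1.57, 0.085]
force: [0.2, 0.5, 0.4]
grip_width: 0.0945
```

```bash
python3 -c "
from h import *
p,R,o=pose();print(p,R,o['force'])
cv2.imwrite('pics/w2.png',ctrl.camera('wrist')[:,:,::-1])"
```

```text
[0.5556 0.106  0.2422] [[ 0.0011  0.1604  0.9871]
 [ 0.0001  0.9871 -0.1604]
 [-1.      0.0003  0.0011]] [0.151  0.4932 0.43  ]
```

View pics/w2.png

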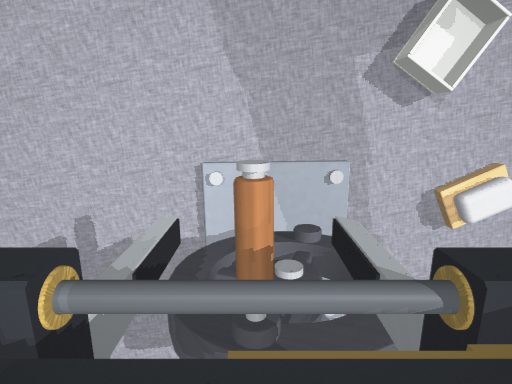

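The handle sits centred between the fingers (u≈254, v 175–280). Closing.

Call:
play_rows(
  increments=[
    [[120, 0.1, 0, 0, 0], [180, 0, 0, 0, 0], [255, 0, 0, 0, 0], [255, 0, 0, 0, 0], [255, 0, 0, 0, 0], [255, 0, 0, 0, 0], [255, 0, 0, 0, 0], [255, 0, 0, 0, 0], [255, 0, 0, 0, 0], [255, 0, 0, 0, 0]],
  ],
  newtons=50,
)

```text
time_s: 3.53
ee_pos: [0.5553, 0.1059, 0.2403]
eef_rot: [1.535, 1.571, 1.374]
force: [-0.1, 0.0, 1.2]
grip_width: 0.0305
```

```bash
python3 -c "
from h import *
p,R,o=pose();print(p,R,o['force'],o['moment'],o['grip_width'])
for n in('scene','side'): cv2.imwrite(f'pics/{n}1.png',ctrl.camera(n)[:,:,::-1])"
```

```text
[0.5553 0.1059 0.2403] [[ 0.      0.16    0.9871]
 [ 0.      0.9871 -0.16  ]
 [-1.      0.      0.    ]] [-0.1475  0.0254  1.1888] [-0.018   0.0204  0.0224] 0.03053603513024662
```

Call:
play_rows(
  increments=[
    [[255, 0, 0, 0, 0], [255, 0, 0, 0, 0], [255, 0, 0, 0, 0], [255, 0, 0, 0, 0], [255, 0, 0, 0, 0]],
  ],
)

```text
time_s: 4.05
ee_pos: [0.5553, 0.1057, 0.2403]
eef_rot: [-1.548, 1.57, -1.709]
force: [-1.3, -4.7, 1.0]
grip_width: 0.0206
```

```bash
cat > log.py <<'E'
from h import *
import json,sys
def log():
    p,R,o=pose();tool=R
    r=dict(t=float(o["time_s"]),p=p.tolist(),f=list(map(float,o["force"])),m=list(map(float,o["moment"])),w=float(o["grip_width"]),tau=list(map(float,o["tau"])),q=list(map(float,o["qpos"])),R=R.tolist())
    open("log.jsonl","a").write(json.dumps(r)+"\n");return r
YAW=-.161;EY=np.array([-np.sin(YAW),np.cos(YAW),0]);EX=np.array([np.cos(YAW),np.sin(YAW),0])
C=np.array([.2226,.185])  # hub y coordinate (along EY), z ; refined later
E
python3 - <<'E'
from log import *
r=log();p=np.array(r["p"]);print(r["t"],p,r["f"],r["w"],np.array(r["R"]))
hy=p@EY-.2232;hz=p[2]+.0188-.185;print(hy,hz,np.hypot(hy,hz),np.arctan2(-hy,hz))
E
```

```text
4.05 [0.5553 0.1057 0.2403] [-1.3257221224330167, -4.712585358598338, 0.9920952705167432] 0.02055900298355694 [[-0.0001  0.1601  0.9871]
 [-0.0004  0.9871 -0.1601]
 [-1.     -0.0004  0.    ]]
-0.029896828954225824 0.07410499657606218 0.07990851581062197 0.383467317621704
```

```bash
python3 - <<'E'
import numpy as np
t=0.38+.06*np.arange(0,112)
x=-8*np.cos(t);y=-8*np.sin(t)
for i in range(0,72):print(i,round(t[i+1],2),round(x[i+1]-x[i],2),round(y[i+1]-y[i],2),end=' | ' if (i+1)%4 else '\n')
E
```

```text
0 0.44 0.19 -0.44 | 1 0.5 0.22 -0.43 | 2 0.56 0.24 -0.41 | 3 0.62 0.27 -0.4
4 0.68 0.29 -0.38 | 5 0.74 0.31 -0.36 | 6 0.8 0.33 -0.34 | 7 0.86 0.35 -0.32
8 0.92 0.37 -0.3 | 9 0.98 0.39 -0.28 | 10 1.04 0.41 -0.26 | 11 1.1 0.42 -0.23
12 1.16 0.43 -0.2 | 13 1.22 0.45 -0.18 | 14 1.28 0.46 -0.15 | 15 1.34 0.46 -0.12
16 1.4 0.47 -0.1 | 17 1.46 0.48 -0.07 | 18 1.52 0.48 -0.04 | 19 1.58 0.48 -0.01
20 1.64 0.48 0.02 | 21 1.7 0.48 0.05 | 22 1.76 0.47 0.08 | 23 1.82 0.47 0.1
24 1.88 0.46 0.13 | 25 1.94 0.45 0.16 | 26 2.0 0.44 0.19 | 27 2.06 0.43 0.21
28 2.12 0.42 0.24 | 29 2.18 0.4 0.26 | 30 2.24 0.39 0.29 | 31 2.3 0.37 0.31
32 2.36 0.35 0.33 | 33 2.42 0.33 0.35 | 34 2.48 0.31 0.37 | 35 2.54 0.28 0.39
36 2.6 0.26 0.4 | 37 2.66 0.23 0.42 | 38 2.72 0.21 0.43 | 39 2.78 0.18 0.44
40 2.84 0.16 0.45 | 41 2.9 0.13 0.46 | 42 2.96 0.1 0.47 | 43 3.02 0.07 0.47
44 3.08 0.04 0.48 | 45 3.14 0.02 0.48 | 46 3.2 -0.01 0.48 | 47 3.26 -0.04 0.48
48 3.32 -0.07 0.47 | 49 3.38 -0.1 0.47 | 50 3.44 -0.13 0.46 | 51 3.5 -0.15 0.45
52 3.56 -0.18 0.44 | 53 3.62 -0.21 0.43 | 54 3.68 -0.23 0.42 | 55 3.74 -0.26 0.4
56 3.8 -0.28 0.39 | 57 3.86 -0.3 0.37 | 58 3.92 -0.33 0.35 | 59 3.98 -0.35 0.33
60 4.04 -0.37 0.31 | 61 4.1 -0.38 0.29 | 62 4.16 -0.4 0.26 | 63 4.22 -0.42 0.24
64 4.28 -0.43 0.21 | 65 4.34 -0.44 0.19 | 66 4.4 -0.45 0.16 | 67 4.46 -0.46 0.13
68 4.52 -0.47 0.11 | 69 4.58 -0.47 0.08 | 70 4.64 -0.48 0.05 | 71 4.7 -0.48 0.02
```

Call:
play_rows(
  increments=[
    [[255, 0.19, -0.44, 0, 0], [255, 0.22, -0.42, 0, 0], [255, 0.24, -0.41, 0, 0], [255, 0.26, -0.4, 0, 0]],
  ],
)

```text
time_s: 4.38
ee_pos: [0.5531, 0.0904, 0.2326]
eef_rot: [0.793, 1.567, 0.633]
force: [-2.3, 3.3, 12.2]
grip_width: 0.0209
```

```bash
cat > st.py <<'E'
from log import *
r=log();p=np.array(r["p"]);f=np.array(r["f"]);hy=p@EY-.2232;hz=p[2]+.0188-.185;th=np.arctan2(-hy,hz)
er=np.array([-np.sin(th),np.cos(th)]);et=np.array([-np.cos(th),-np.sin(th)]);F=np.array([f@EY,f[2]])
print("t%.2f th%.3f r%.4f x%.4f Ft%.2f Fr%.2f Fx%.2f w%.4f"%(r["t"],th,np.hypot(hy,hz),p@EX,F@et,F@er,f@EX,r["w"]))
E
python3 st.py
```

```text
t4.38 th0.599 r0.0804 x0.5314 Ft-9.27 Fr8.49 Fx-2.76 w0.0209
```

Call:
play_rows(
  increments=[
    [[255, 0.29, -0.38, 0, 0], [255, 0.31, -0.36, 0, 0], [255, 0.33, -0.34, 0, 0], [255, 0.35, -0.32, 0, 0]],
  ],
)

```text
time_s: 4.72
ee_pos: [0.5509, 0.0755, 0.2202]
eef_rot: [0.222, 1.568, 0.061]
force: [-4.6, -4.4, 14.6]
grip_width: 0.0203
```

```bash
python3 st.py
```

```text
t4.72 th0.841 r0.0810 x0.5316 Ft-7.54 Fr13.54 Fx-3.86 w0.0203
```

Call:
play_rows(
  increments=[
    [[255, 0.37, -0.3, 0, 0], [255, 0.39, -0.28, 0, 0], [255, 0.41, -0.26, 0, 0], [255, 0.42, -0.23, 0, 0]],
  ],
)

```text
time_s: 5.05
ee_pos: [0.5491, 0.0638, 0.2041]
eef_rot: [-0.457, 1.568, -0.618]
force: [-5.6, -11.9, 14.6]
grip_width: 0.021
```

```bash
python3 st.py
```

```text
t5.05 th1.087 r0.0816 x0.5318 Ft-7.06 Fr17.96 Fx-3.60 w0.0210
```

```bash
cat > fit.py <<'E'
from log import *
from scipy.optimize import least_squares
L=[json.loads(l) for l in open("log.jsonl")]
P=np.array([[np.array(r["p"])@EY,r["p"][2]] for r in L])
s=least_squares(lambda c:np.hypot(P[:,0]-c[0],P[:,1]-c[1])-.08,[.2232,.1662]);print(s.x,s.x[1]+.0188,s.fun*1e3)
E
python3 fit.py
```

```text
[0.2209 0.1652] 0.1839915927876883 [ 0.0088 -0.0083 -0.0072  0.0076]
```

```bash
sed -i 's/p@EY-.2232;hz=p\[2\]+.0188-.185/p@EY-.2209;hz=p[2]-.1652/' st.py; cat st.py | head -3
```

```text
from log import *
r=log();p=np.array(r["p"]);f=np.array(r["f"]);hy=p@EY-.2209;hz=p[2]-.1652;th=np.arctan2(-hy,hz)
er=np.array([-np.sin(th),np.cos(th)]);et=np.array([-np.cos(th),-np.sin(th)]);F=np.array([f@EY,f[2]])
```

Call:
play_rows(
  increments=[
    [[255, 0.45, -0.26, 0, 0], [255, 0.47, -0.24, 0, 0], [255, 0.48, -0.21, 0, 0], [255, 0.48, -0.18, 0, 0]],
  ],
)

```text
time_s: 5.38
ee_pos: [0.5479, 0.0559, 0.1845]
eef_rot: [0.16, 1.568, -0.001]
force: [0.6, -0.7, 5.6]
grip_width: 0.0211
```

```bash
python3 st.py; python3 fit.py
```

```text
t5.38 th1.328 r0.0803 x0.5318 Ft-5.34 Fr1.90 Fx0.73 w0.0211
[0.2207 0.1651] 0.18388292621068458 [ 0.0559 -0.0025 -0.0483 -0.079   0.0888]
```

Call:
play_rows(
  increments=[
    [[255, 0.47, -0.1, 0, 0], [255, 0.48, -0.07, 0, 0], [255, 0.48, -0.04, 0, 0], [255, 0.48, -0.01, 0, 0]],
  ],
)

```text
time_s: 5.72
ee_pos: [0.5475, 0.0536, 0.165]
eef_rot: [-0.108, 1.569, -0.269]
force: [0.8, -4.4, 4.7]
grip_width: 0.0206
```

```bash
python3 st.py; python3 fit.py
```

```text
t5.72 th1.573 r0.0803 x0.5318 Ft-4.75 Fr4.18 Fx1.47 w0.0206
[0.2207 0.1651] 0.18386084299280242 [ 0.0674  0.0017 -0.0527 -0.0918  0.0679  0.0284]
```

Call:
play_rows(
  increments=[
    [[255, 0.48, 0.02, 0, 0], [255, 0.48, 0.05, 0, 0], [255, 0.47, 0.08, 0, 0], [255, 0.47, 0.1, 0, 0]],
  ],
)

```text
time_s: 6.05
ee_pos: [0.5478, 0.0559, 0.1458]
eef_rot: [-0.282, 1.569, -0.443]
force: [1.0, -5.5, 3.4]
grip_width: 0.0211
```

```bash
python3 st.py
```

```text
t6.05 th1.815 r0.0803 x0.5318 Ft-4.58 Fr4.30 Fx1.92 w0.0211
```

Call:
play_rows(
  increments=[
    [[255, 0.46, 0.13, 0, 0], [255, 0.45, 0.16, 0, 0], [255, 0.44, 0.19, 0, 0], [255, 0.43, 0.21, 0, 0]],
  ],
)

```text
time_s: 6.38
ee_pos: [0.5489, 0.0628, 0.1277]
eef_rot: [-0.436, 1.569, -0.597]
force: [1.0, -6.8, 2.1]
grip_width: 0.021
```

```bash
python3 st.py
```

```text
t6.38 th2.056 r0.0803 x0.5317 Ft-4.94 Fr4.75 Fx2.11 w0.0210
```

Call:
play_rows(
  increments=[
    [[255, 0.42, 0.24, 0, 0], [255, 0.4, 0.26, 0, 0], [255, 0.39, 0.29, 0, 0], [255, 0.37, 0.31, 0, 0]],
  ],
)

```text
time_s: 6.72
ee_pos: [0.5505, 0.0738, 0.1118]
eef_rot: [-0.514, 1.57, -0.675]
force: [1.2, -5.2, 1.0]
grip_width: 0.021
```

```bash
python3 st.py; python3 fit.py
```

```text
t6.72 th2.300 r0.0802 x0.5316 Ft-4.09 Fr3.01 Fx2.04 w0.0210
[0.2207 0.1651] 0.18387073941763304 [ 0.0602 -0.0033 -0.055  -0.0912  0.0715  0.0347  0.015  -0.0035 -0.0201]
```

Call:
play_rows(
  increments=[
    [[255, 0.35, 0.33, 0, 0], [255, 0.33, 0.35, 0, 0], [255, 0.31, 0.37, 0, 0], [255, 0.28, 0.39, 0, 0]],
  ],
)

```text
time_s: 7.05
ee_pos: [0.5526, 0.0882, 0.099]
eef_rot: [-0.756, 1.57, -0.917]
force: [-0.2, -4.3, 0.7]
grip_width: 0.021
```

```bash
python3 st.py
```

```text
t7.05 th2.542 r0.0802 x0.5314 Ft-3.88 Fr1.81 Fx0.51 w0.0210
```

Call:
play_rows(
  increments=[
    [[255, 0.26, 0.4, 0, 0], [255, 0.23, 0.42, 0, 0], [255, 0.21, 0.43, 0, 0], [255, 0.18, 0.44, 0, 0]],
  ],
)

```text
time_s: 7.38
ee_pos: [0.5552, 0.1052, 0.0901]
eef_rot: [-2.116, 1.57, -2.277]
force: [-0.0, -4.2, 0.7]
grip_width: 0.0211
```

```bash
python3 st.py
```

```text
t7.38 th2.783 r0.0801 x0.5311 Ft-4.16 Fr0.85 Fx0.67 w0.0211
```

Call:
play_rows(
  increments=[
    [[255, 0.16, 0.45, 0, 0], [255, 0.13, 0.46, 0, 0], [255, 0.1, 0.47, 0, 0], [255, 0.07, 0.47, 0, 0]],
  ],
)

```text
time_s: 7.72
ee_pos: [0.558, 0.1238, 0.0856]
eef_rot: [-2.836, 1.57, -2.996]
force: [-2.2, -4.5, 1.2]
grip_width: 0.0205
```

```bash
python3 st.py
```

```text
t7.72 th3.025 r0.0801 x0.5309 Ft-4.88 Fr-0.67 Fx-1.48 w0.0205
```

Call:
play_rows(
  increments=[
    [[255, 0.04, 0.48, 0, 0], [255, 0.02, 0.48, 0, 0], [255, -0.01, 0.48, 0, 0], [255, -0.04, 0.48, 0, 0]],
  ],
)

```text
time_s: 8.05
ee_pos: [0.5608, 0.1427, 0.0857]
eef_rot: [-2.715, 1.57, -2.875]
force: [-4.6, -6.4, 4.9]
grip_width: 0.021
```

```bash
python3 st.py; python3 fit.py
```

```text
t8.05 th-3.019 r0.0801 x0.5307 Ft-6.38 Fr-5.76 Fx-3.52 w0.0210
[0.2207 0.1651] 0.1838894404095619 [ 0.0448 -0.0158 -0.0635 -0.095   0.0729  0.0408  0.0255  0.0106 -0.0031
 -0.0146 -0.0309 -0.016   0.004 ]
```

Call:
play_rows(
  increments=[
    [[255, -0.09, 0.47, 0, 0], [255, -0.12, 0.47, 0, 0], [255, -0.14, 0.46, 0, 0], [255, -0.16, 0.45, 0, 0]],
  ],
)

```text
time_s: 8.38
ee_pos: [0.5635, 0.1607, 0.0903]
eef_rot: [-2.649, 1.569, -2.81]
force: [-3.6, -7.2, -1.4]
grip_width: 0.0211
```

```bash
python3 st.py
```

```text
t8.38 th-2.783 r0.0800 x0.5304 Ft-7.63 Fr-1.40 Fx-2.36 w0.0211
```

Call:
play_rows(
  increments=[
    [[255, -0.18, 0.44, 0, 0], [255, -0.21, 0.43, 0, 0], [255, -0.23, 0.42, 0, 0], [255, -0.26, 0.4, 0, 0]],
  ],
)

```text
time_s: 8.72
ee_pos: [0.5659, 0.1772, 0.099]
eef_rot: [-2.582, 1.568, -2.743]
force: [-5.0, -9.5, -1.3]
grip_width: 0.0209
```

```bash
python3 st.py
```

```text
t8.72 th-2.548 r0.0799 x0.5302 Ft-9.15 Fr-4.62 Fx-3.39 w0.0209
```

Call:
play_rows(
  increments=[
    [[255, -0.28, 0.39, 0, 0], [255, -0.3, 0.37, 0, 0], [255, -0.33, 0.35, 0, 0], [255, -0.35, 0.33, 0, 0]],
  ],
)

```text
time_s: 9.05
ee_pos: [0.568, 0.1912, 0.1113]
eef_rot: [-2.557, 1.567, -2.717]
force: [-5.3, -9.6, -3.4]
grip_width: 0.021
```

```bash
python3 st.py
```

```text
t9.05 th-2.313 r0.0798 x0.5300 Ft-9.47 Fr-5.34 Fx-3.71 w0.0210
```

Call:
play_rows(
  increments=[
    [[255, -0.37, 0.31, 0, 0], [255, -0.38, 0.29, 0, 0], [255, -0.4, 0.26, 0, 0], [255, -0.42, 0.24, 0, 0]],
  ],
)

```text
time_s: 9.38
ee_pos: [0.5696, 0.202, 0.1265]
eef_rot: [-2.58, 1.566, -2.741]
force: [-4.8, -9.3, -7.1]
grip_width: 0.0205
```

```bash
python3 st.py; python3 fit.py
```

```text
t9.38 th-2.077 r0.0798 x0.5299 Ft-11.04 Fr-5.23 Fx-3.28 w0.0205
[0.2207 0.1651] 0.18390930246085185 [ 0.019  -0.0437 -0.0922 -0.1229  0.048   0.02    0.0101  0.0015 -0.0053
 -0.0099 -0.0195  0.0014  0.0263 -0.0312 -0.0403 -0.0552 -0.0664]
```

```bash
python3 - <<'E'
import numpy as np
t=4.22+.06*np.arange(0,60)
x=-8*np.cos(t);y=-8*np.sin(t)
for i in range(0,48):print(i,round(t[i+1],2),round(x[i+1]-x[i],2),round(y[i+1]-y[i],2),end=' | ' if (i+1)%4 else '\n')
E
```

```text
0 4.28 -0.43 0.21 | 1 4.34 -0.44 0.19 | 2 4.4 -0.45 0.16 | 3 4.46 -0.46 0.13
4 4.52 -0.47 0.11 | 5 4.58 -0.47 0.08 | 6 4.64 -0.48 0.05 | 7 4.7 -0.48 0.02
8 4.76 -0.48 -0.01 | 9 4.82 -0.48 -0.04 | 10 4.88 -0.48 -0.07 | 11 4.94 -0.47 -0.09
12 5.0 -0.46 -0.12 | 13 5.06 -0.46 -0.15 | 14 5.12 -0.45 -0.18 | 15 5.18 -0.43 -0.2
16 5.24 -0.42 -0.23 | 17 5.3 -0.41 -0.25 | 18 5.36 -0.39 -0.28 | 19 5.42 -0.37 -0.3
20 5.48 -0.36 -0.32 | 21 5.54 -0.34 -0.34 | 22 5.6 -0.31 -0.36 | 23 5.66 -0.29 -0.38
24 5.72 -0.27 -0.4 | 25 5.78 -0.24 -0.41 | 26 5.84 -0.22 -0.43 | 27 5.9 -0.19 -0.44
28 5.96 -0.17 -0.45 | 29 6.02 -0.14 -0.46 | 30 6.08 -0.11 -0.47 | 31 6.14 -0.08 -0.47
32 6.2 -0.05 -0.48 | 33 6.26 -0.03 -0.48 | 34 6.32 0.0 -0.48 | 35 6.38 0.03 -0.48
36 6.44 0.06 -0.48 | 37 6.5 0.09 -0.47 | 38 6.56 0.12 -0.47 | 39 6.62 0.14 -0.46
40 6.68 0.17 -0.45 | 41 6.74 0.2 -0.44 | 42 6.8 0.22 -0.42 | 43 6.86 0.25 -0.41
44 6.92 0.27 -0.39 | 45 6.98 0.3 -0.38 | 46 7.04 0.32 -0.36 | 47 7.1 0.34 -0.34
```

Call:
play_rows(
  increments=[
    [[255, -0.44, 0.2, 0, 0], [255, -0.45, 0.18, 0, 0], [255, -0.46, 0.15, 0, 0], [255, -0.47, 0.12, 0, 0]],
  ],
)

```text
time_s: 9.72
ee_pos: [0.5707, 0.2091, 0.1446]
eef_rot: [-2.839, 1.567, -2.999]
force: [-4.4, -1.5, -11.3]
grip_width: 0.021
```

```bash
python3 st.py
```

```text
t9.72 th-1.833 r0.0797 x0.5298 Ft-11.51 Fr0.83 Fx-4.09 w0.0210
```

Call:
play_rows(
  increments=[
    [[255, -0.47, 0.1, 0, 0], [255, -0.47, 0.07, 0, 0], [255, -0.48, 0.04, 0, 0], [255, -0.48, 0.01, 0, 0]],
  ],
)

```text
time_s: 10.05
ee_pos: [0.5711, 0.2118, 0.1643]
eef_rot: [-3.117, 1.567, 3.006]
force: [-6.0, 1.3, -12.1]
grip_width: 0.0211
```

```bash
python3 st.py
```

```text
t10.05 th-1.582 r0.0797 x0.5298 Ft-12.07 Fr0.42 Fx-6.12 w0.0211
```

Call:
play_rows(
  increments=[
    [[255, -0.48, -0.01, -0.02, 0], [255, -0.48, -0.04, -0.02, 0], [255, -0.48, -0.07, -0.02, 0], [255, -0.47, -0.09, 0, 0]],
  ],
)

```text
time_s: 10.38
ee_pos: [0.5708, 0.2096, 0.1841]
eef_rot: [2.93, 1.569, 2.77]
force: [-4.3, 3.4, -13.1]
grip_width: 0.0208
```

```bash
python3 st.py
```

```text
t10.38 th-1.331 r0.0797 x0.5298 Ft-13.39 Fr-0.52 Fx-4.82 w0.0208
```

Call:
play_rows(
  increments=[
    [[255, -0.46, -0.12, 0, 0], [255, -0.46, -0.15, 0, 0], [255, -0.45, -0.18, 0, 0], [255, -0.43, -0.2, 0, 0]],
  ],
)

```text
time_s: 10.72
ee_pos: [0.5698, 0.2029, 0.202]
eef_rot: [3.034, 1.569, 2.874]
force: [-4.4, 1.9, -14.0]
grip_width: 0.0212
```

```bash
python3 st.py
```

```text
t10.72 th-1.091 r0.0798 x0.5299 Ft-13.00 Fr-5.43 Fx-4.67 w0.0212
```

Call:
play_rows(
  increments=[
    [[255, -0.42, -0.23, 0, 0], [255, -0.41, -0.25, 0, 0], [255, -0.39, -0.28, 0, 0], [255, -0.37, -0.3, 0, 0]],
  ],
)

```text
time_s: 11.05
ee_pos: [0.5682, 0.1922, 0.2179]
eef_rot: [3.063, 1.569, 2.903]
force: [-3.1, 3.1, -15.8]
grip_width: 0.0211
```

```bash
python3 st.py
```

```text
t11.05 th-0.849 r0.0798 x0.5300 Ft-13.52 Fr-8.50 Fx-3.52 w0.0211
```

Call:
play_rows(
  increments=[
    [[255, -0.36, -0.32, 0, 0], [255, -0.34, -0.34, 0, 0], [255, -0.31, -0.36, 0, 0], [255, -0.29, -0.38, 0, 0]],
  ],
)

```text
time_s: 11.38
ee_pos: [0.5661, 0.178, 0.2309]
eef_rot: [-2.941, 1.57, -3.101]
force: [-3.8, 2.3, -20.0]
grip_width: 0.0208
```

```bash
python3 st.py;python3 fit.py
```

```text
t11.38 th-0.606 r0.0799 x0.5302 Ft-12.74 Fr-15.47 Fx-4.11 w0.0208
[0.2207 0.1651] 0.18392547962950453 [ 0.0025 -0.0595 -0.1062 -0.1341  0.0403  0.0161  0.0102  0.0056  0.0026
  0.0013 -0.0057  0.017   0.0428 -0.0147 -0.0247 -0.0414 -0.0552 -0.086
 -0.0626 -0.0244 -0.0021  0.0626  0.1132]
```

Call:
play_rows(
  increments=[
    [[255, -0.22, -0.4, 0, 0], [255, -0.2, -0.41, 0, 0], [255, -0.19, -0.43, 0, 0], [255, -0.18, -0.44, 0, 0]],
  ],
)

```text
time_s: 11.72
ee_pos: [0.5637, 0.1621, 0.2396]
eef_rot: [1.257, 1.569, 1.096]
force: [-2.1, 8.2, -15.2]
grip_width: 0.0205
```

```bash
python3 st.py
```

```text
t11.72 th-0.377 r0.0800 x0.5305 Ft-12.77 Fr-11.26 Fx-3.34 w0.0205
```

Call:
play_rows(
  increments=[
    [[255, -0.16, -0.45, 0, 0], [255, -0.13, -0.46, 0, 0], [255, -0.1, -0.47, 0, 0], [255, -0.07, -0.47, 0, 0]],
  ],
)

```text
time_s: 12.05
ee_pos: [0.5611, 0.144, 0.2445]
eef_rot: [0.993, 1.568, 0.833]
force: [-0.4, 10.8, -14.0]
grip_width: 0.0206
```

```bash
python3 st.py
```

```text
t12.05 th-0.141 r0.0801 x0.5307 Ft-12.43 Fr-12.37 Fx-2.17 w0.0206
```

Call:
play_rows(
  increments=[
    [[255, -0.04, -0.48, 0, 0], [255, -0.02, -0.48, 0, 0], [255, 0.01, -0.48, 0, 0], [255, 0.04, -0.48, 0, 0]],
  ],
)

```text
time_s: 12.38
ee_pos: [0.5583, 0.1254, 0.2449]
eef_rot: [0.864, 1.567, 0.704]
force: [0.5, 12.5, -12.2]
grip_width: 0.0209
```

```bash
python3 st.py
```

```text
t12.38 th0.096 r0.0801 x0.5309 Ft-11.20 Fr-13.34 Fx-1.47 w0.0209
```

Call:
play_rows(
  increments=[
    [[255, 0.07, -0.48, 0, 0], [255, 0.1, -0.47, 0, 0], [255, 0.13, -0.47, 0, 0], [255, 0.15, -0.46, 0, 0]],
  ],
)

```text
time_s: 12.72
ee_pos: [0.5555, 0.107, 0.2409]
eef_rot: [0.765, 1.565, 0.606]
force: [1.4, 13.9, -9.8]
grip_width: 0.021
```

```bash
python3 st.py
cat > fit2.py <<'E'
from log import *
L=[json.loads(l) for l in open("log.jsonl")][1:]
p=np.array([r["p"] for r in L]);f=np.array([r["f"] for r in L])
hy=p@EY-.2207;hz=p[:,2]-.1651;th=np.arctan2(-hy,hz)
Ft=-(-np.cos(th)*(f@EY)-np.sin(th)*f[:,2])
Fr=-np.sin(th)*(f@EY)+np.cos(th)*f[:,2]
def go(A,lab,y=Ft):
    k,res,_,_=np.linalg.lstsq(A,y,rcond=None);e=y-A@k;s=e.std()
    # Ft = a + b sin + c cos = a - G sin(psi) ; slug angle (clockwise from top) psi=th+d ; resist torque = -M sin(psi)
    # -M sin(th+d): b=-M cos d, c=-M sin d
    d=np.arctan2(-k[2],-k[1]);M=np.hypot(k[1],k[2])
    print(lab,k,"drag Nm %.3f slug Nm %.3f d %.3f rms %.2f  target th (slug down) %.3f"%(k[0]*.08,M*.08,d,s,(np.pi-d)%(2*np.pi)),"sd %.3f"%(s/M*np.sqrt(2/len(y))))
    return e
o=np.ones_like(th)
e=go(np.c_[o,np.sin(th),np.cos(th)],"basic");print(e)
go(np.c_[o,np.sin(th),np.cos(th),Fr],"Fr");go(np.c_[o,np.sin(th),np.cos(th),abs(Fr)],"|Fr|")
E
python3 fit2.py
```

```text
t12.72 th0.333 r0.0801 x0.5312 Ft-9.98 Fr-13.87 Fx-0.80 w0.0210
basic [ 8.6542 -3.8518  2.7749] drag Nm 0.692 slug Nm 0.380 d -0.624 rms 0.38  target th (slug down) 3.766 sd 0.022
[ 0.0414 -0.6631 -0.0717 -0.2474 -0.0601  0.3285  0.9853  0.1566 -0.3088
 -0.5471 -0.584  -0.0144  0.1994  0.6156 -0.1796  0.345  -0.1479 -0.4084
  0.3302 -0.3497  0.1516 -0.3683  0.1299  0.5074  0.1712 -0.0114]
Fr [ 8.6367 -3.7811  2.746  -0.0113] drag Nm 0.691 slug Nm 0.374 d -0.628 rms 0.38  target th (slug down) 3.770 sd 0.022
|Fr| [ 8.619  -3.8584  2.7454  0.0055] drag Nm 0.690 slug Nm 0.379 d -0.618 rms 0.38  target th (slug down) 3.760 sd 0.022
```

```bash
python3 - <<'E'
import numpy as np
t=6.64-.06*np.arange(0,60)
x=-8*np.cos(t);y=-8*np.sin(t)
for i in range(0,54):print("%d %.2f [255, %.2f, %.2f, 0, 0]"%(i,t[i+1],x[i+1]-x[i],y[i+1]-y[i]),end=' ,' if (i+1)%6 else '\n')
E
```

```text
0 6.58 [255, -0.15, 0.45, 0, 0] ,1 6.52 [255, -0.13, 0.46, 0, 0] ,2 6.46 [255, -0.10, 0.47, 0, 0] ,3 6.40 [255, -0.07, 0.47, 0, 0] ,4 6.34 [255, -0.04, 0.48, 0, 0] ,5 6.28 [255, -0.01, 0.48, 0, 0]
6 6.22 [255, 0.02, 0.48, 0, 0] ,7 6.16 [255, 0.04, 0.48, 0, 0] ,8 6.10 [255, 0.07, 0.47, 0, 0] ,9 6.04 [255, 0.10, 0.47, 0, 0] ,10 5.98 [255, 0.13, 0.46, 0, 0] ,11 5.92 [255, 0.16, 0.45, 0, 0]
12 5.86 [255, 0.18, 0.44, 0, 0] ,13 5.80 [255, 0.21, 0.43, 0, 0] ,14 5.74 [255, 0.24, 0.42, 0, 0] ,15 5.68 [255, 0.26, 0.40, 0, 0] ,16 5.62 [255, 0.28, 0.39, 0, 0] ,17 5.56 [255, 0.31, 0.37, 0, 0]
18 5.50 [255, 0.33, 0.35, 0, 0] ,19 5.44 [255, 0.35, 0.33, 0, 0] ,20 5.38 [255, 0.37, 0.31, 0, 0] ,21 5.32 [255, 0.39, 0.29, 0, 0] ,22 5.26 [255, 0.40, 0.26, 0, 0] ,23 5.20 [255, 0.42, 0.24, 0, 0]
24 5.14 [255, 0.43, 0.21, 0, 0] ,25 5.08 [255, 0.44, 0.19, 0, 0] ,26 5.02 [255, 0.45, 0.16, 0, 0] ,27 4.96 [255, 0.46, 0.13, 0, 0] ,28 4.90 [255, 0.47, 0.10, 0, 0] ,29 4.84 [255, 0.47, 0.08, 0, 0]
30 4.78 [255, 0.48, 0.05, 0, 0] ,31 4.72 [255, 0.48, 0.02, 0, 0] ,32 4.66 [255, 0.48, -0.01, 0, 0] ,33 4.60 [255, 0.48, -0.04, 0, 0] ,34 4.54 [255, 0.48, -0.07, 0, 0] ,35 4.48 [255, 0.47, -0.10, 0, 0]
36 4.42 [255, 0.46, -0.12, 0, 0] ,37 4.36 [255, 0.46, -0.15, 0, 0] ,38 4.30 [255, 0.45, -0.18, 0, 0] ,39 4.24 [255, 0.43, -0.21, 0, 0] ,40 4.18 [255, 0.42, -0.23, 0, 0] ,41 4.12 [255, 0.41, -0.26, 0, 0]
42 4.06 [255, 0.39, -0.28, 0, 0] ,43 4.00 [255, 0.37, -0.30, 0, 0] ,44 3.94 [255, 0.35, -0.32, 0, 0] ,45 3.88 [255, 0.33, -0.35, 0, 0] ,46 3.82 [255, 0.31, -0.36, 0, 0] ,47 3.76 [255, 0.29, -0.38, 0, 0]
48 3.70 [255, 0.27, -0.40, 0, 0] ,49 3.64 [255, 0.24, -0.41, 0, 0] ,50 3.58 [255, 0.22, -0.43, 0, 0] ,51 3.52 [255, 0.19, -0.44, 0, 0] ,52 3.46 [255, 0.16, -0.45, 0, 0] ,53 3.40 [255, 0.14, -0.46, 0, 0]
```

Call:
play_rows(
  increments=[
    [[255, 0.03, 0, 0, 0], [255, 0.03, 0, 0, 0], [255, -0.12, 0.45, 0, 0], [255, -0.1, 0.46, 0, 0], [255, -0.1, 0.47, 0, 0], [255, -0.07, 0.47, 0, 0]],
  ],
)

```text
time_s: 13.22
ee_pos: [0.558, 0.1232, 0.2446]
eef_rot: [-0.343, 1.568, -0.505]
force: [-7.4, -5.3, -3.3]
grip_width: 0.0208
```

```bash
python3 st.py
```

```text
t13.22 th0.124 r0.0800 x0.5311 Ft6.81 Fr-2.48 Fx-6.49 w0.0208
```

Call:
play_rows(
  increments=[
    [[255, -0.04, 0.48, 0, 0], [255, -0.01, 0.48, 0, 0], [255, 0.02, 0.48, 0, 0], [255, 0.04, 0.48, 0, 0]],
  ],
)

```text
time_s: 13.55
ee_pos: [0.5609, 0.1423, 0.2446]
eef_rot: [-0.309, 1.568, -0.47]
force: [-8.7, -3.6, -1.5]
grip_width: 0.0207
```

```bash
python3 st.py
```

```text
t13.55 th-0.119 r0.0799 x0.5308 Ft4.71 Fr-2.08 Fx-8.05 w0.0207
```

Call:
play_rows(
  increments=[
    [[255, 0.07, 0.47, 0, 0], [255, 0.1, 0.47, 0, 0], [255, 0.13, 0.46, 0, 0], [255, 0.16, 0.45, 0, 0]],
  ],
)

```text
time_s: 13.88
ee_pos: [0.5637, 0.1608, 0.2399]
eef_rot: [-0.274, 1.569, -0.435]
force: [-11.1, -3.4, -0.1]
grip_width: 0.0208
```

```bash
python3 st.py
```

```text
t13.88 th-0.360 r0.0799 x0.5306 Ft4.75 Fr-1.89 Fx-10.41 w0.0208
```

Call:
play_rows(
  increments=[
    [[255, 0.18, 0.44, 0, 0], [255, 0.21, 0.43, 0, 0], [255, 0.24, 0.42, 0, 0], [255, 0.26, 0.4, 0, 0]],
  ],
)

```text
time_s: 14.22
ee_pos: [0.5662, 0.1777, 0.231]
eef_rot: [-0.26, 1.57, -0.421]
force: [-13.3, -3.4, 0.1]
grip_width: 0.0211
```

```bash
python3 st.py
```

```text
t14.22 th-0.602 r0.0798 x0.5304 Ft4.57 Fr-3.01 Fx-12.59 w0.0211
```

Call:
play_rows(
  increments=[
    [[255, 0.28, 0.39, 0, 0], [255, 0.31, 0.37, 0, 0], [255, 0.33, 0.35, 0, 0], [255, 0.35, 0.33, 0, 0]],
  ],
)

```text
time_s: 14.55
ee_pos: [0.5684, 0.1919, 0.2182]
eef_rot: [-0.499, 1.57, -0.66]
force: [-14.5, -3.7, 1.0]
grip_width: 0.021
```

```bash
python3 st.py
```

```text
t14.55 th-0.844 r0.0798 x0.5302 Ft4.73 Fr-3.84 Fx-13.70 w0.0210
```

Call:
play_rows(
  increments=[
    [[255, 0.37, 0.31, -0.03, 0], [255, 0.39, 0.29, -0.03, 0], [255, 0.4, 0.26, -0.03, 0], [255, 0.42, 0.24, -0.03, 0]],
  ],
)

```text
time_s: 14.88
ee_pos: [0.5699, 0.2026, 0.2027]
eef_rot: [-0.067, 1.568, -0.228]
force: [-6.8, -5.3, 0.4]
grip_width: 0.0207
```

```bash
python3 st.py
```

```text
t14.88 th-1.082 r0.0798 x0.5300 Ft3.35 Fr-5.35 Fx-5.82 w0.0207
```

Call:
play_rows(
  increments=[
    [[255, 0.43, 0.21, -0.01, 0], [255, 0.44, 0.19, -0.01, 0], [255, 0.45, 0.16, -0.01, 0], [255, 0.46, 0.13, -0.01, 0]],
  ],
)

```text
time_s: 15.22
ee_pos: [0.5709, 0.2093, 0.1851]
eef_rot: [-0.01, 1.567, -0.172]
force: [-6.5, -5.5, 2.6]
grip_width: 0.0209
```

```bash
python3 st.py
```

```text
t15.22 th-1.319 r0.0798 x0.5300 Ft4.16 Fr-5.60 Fx-5.55 w0.0209
```

Call:
play_rows(
  increments=[
    [[255, 0.47, 0.1, 0, 0], [255, 0.47, 0.08, 0, 0], [255, 0.48, 0.05, 0, 0], [255, 0.48, 0.02, 0, 0]],
  ],
)

```text
time_s: 15.55
ee_pos: [0.5713, 0.2119, 0.1662]
eef_rot: [0.024, 1.567, -0.137]
force: [-8.3, -7.1, 5.1]
grip_width: 0.0207
```

```bash
python3 st.py
```

```text
t15.55 th-1.558 r0.0798 x0.5300 Ft5.18 Fr-8.30 Fx-7.01 w0.0207
```

Call:
play_rows(
  increments=[
    [[255, 0.48, -0.01, 0, 0], [255, 0.48, -0.04, 0, 0], [255, 0.48, -0.07, 0, 0], [255, 0.47, -0.1, 0, 0]],
  ],
)

```text
time_s: 15.88
ee_pos: [0.571, 0.2099, 0.1474]
eef_rot: [0.139, 1.567, -0.022]
force: [-9.8, -4.8, 6.6]
grip_width: 0.0208
```

```bash
python3 st.py;python3 fit.py
```

```text
t15.88 th-1.796 r0.0798 x0.5300 Ft5.02 Fr-7.65 Fx-8.88 w0.0208
[0.2207 0.1652] 0.18396541093031266 [-0.0337 -0.091  -0.1308 -0.1501  0.0346  0.0203  0.0239  0.0279  0.0323
  0.0367  0.0332  0.0572  0.0819  0.0212  0.006  -0.0175 -0.0395 -0.0796
 -0.0663 -0.0378 -0.0241  0.0332  0.078   0.1162  0.1191  0.1139  0.0976
  0.0243 -0.0082 -0.004  -0.014  -0.0169 -0.0136 -0.0025  0.0392  0.0204]
```

Call:
play_rows(
  increments=[
    [[255, 0.46, -0.14, -0.02, 0], [255, 0.46, -0.17, -0.02, 0], [255, 0.45, -0.19, -0.02, 0], [255, 0.43, -0.22, -0.02, 0]],
  ],
)

```text
time_s: 16.22
ee_pos: [0.5701, 0.2037, 0.1299]
eef_rot: [0.418, 1.564, 0.257]
force: [-1.6, 3.7, 6.0]
grip_width: 0.0208
```

```bash
python3 st.py
```

```text
t16.22 th-2.029 r0.0798 x0.5300 Ft6.85 Fr0.37 Fx-2.18 w0.0208
```

Call:
play_rows(
  increments=[
    [[255, 0.42, -0.24, 0, 0], [255, 0.4, -0.27, 0, 0], [255, 0.38, -0.29, 0, 0], [255, 0.37, -0.31, 0, 0]],
  ],
)

```text
time_s: 16.55
ee_pos: [0.5686, 0.1936, 0.1141]
eef_rot: [0.55, 1.563, 0.389]
force: [0.4, 8.2, 3.2]
grip_width: 0.0211
```

```bash
python3 st.py
cat >> fit2.py <<'E'
print("--- signed")
t=np.array([r["t"] for r in L]);sg=np.where(t<12.9,1.,-1.)
e=go(np.c_[sg,np.sin(th),np.cos(th)],"all");print(e)
go(np.c_[sg,np.sin(th),np.cos(th),o],"all+const")
k=sg<0
go(np.c_[sg,np.sin(th),np.cos(th)][k],"rev",Ft[k])
k=sg>0
go(np.c_[sg,np.sin(th),np.cos(th)][k],"fwd",Ft[k])
E
python3 fit2.py | sed -n '/signed/,$p'
```

```text
t16.55 th-2.265 r0.0798 x0.5302 Ft7.67 Fr4.25 Fx-0.95 w0.0211
--- signed
all [ 8.6724 -3.827   2.7748] drag Nm 0.694 slug Nm 0.378 d -0.627 rms 0.41  target th (slug down) 3.769 sd 0.020
[ 0.01   -0.6991 -0.1114 -0.2896 -0.103   0.2863  0.9452  0.1199 -0.3411
 -0.5741 -0.6051 -0.0296  0.1899  0.6113 -0.1796  0.3484 -0.1422 -0.4019
  0.3361 -0.3459  0.1521 -0.3723  0.121   0.4928  0.1508 -0.0375 -0.4181
  0.7479 -0.0246 -0.3502 -0.7543  0.6418  0.1095 -0.3883  0.5171 -0.3908
 -0.1586]
all+const [ 8.6942 -3.85    2.7868 -0.04  ] drag Nm 0.696 slug Nm 0.380 d -0.627 rms 0.41  target th (slug down) 3.768 sd 0.020
rev [ 8.8078 -3.9218  2.8638] drag Nm 0.705 slug Nm 0.388 d -0.631 rms 0.47  target th (slug down) 3.772 sd 0.041
fwd [ 8.6542 -3.8518  2.7749] drag Nm 0.692 slug Nm 0.380 d -0.624 rms 0.38  target th (slug down) 3.766 sd 0.022
```

Call:
play_rows(
  increments=[
    [[255, 0.35, -0.33, 0, 0], [255, 0.33, -0.35, 0, 0], [255, 0.31, -0.37, 0, 0], [255, 0.15, -0.19, 0, 0], [255, 0, 0, 0, 0], [255, 0, 0, 0, 0], [255, 0, 0, 0, 0], [255, 0, 0, 0, 0]],
  ],
)

```text
time_s: 17.22
ee_pos: [0.5666, 0.181, 0.1019]
eef_rot: [0.455, 1.564, 0.294]
force: [3.5, 6.9, -5.7]
grip_width: 0.0207
```

```bash
python3 st.py
```

```text
t17.22 th-2.487 r0.0798 x0.5303 Ft2.33 Fr9.00 Fx2.38 w0.0207
```

Call:
play_rows(
  increments=[
    [[255, 0.1, -0.1, 0, 0], [255, 0.1, -0.1, 0, 0], [255, 0, 0, 0, 0], [255, 0, 0, 0, 0], [255, 0, 0, 0, 0], [255, 0, 0, 0, 0]],
  ],
)

```text
time_s: 17.72
ee_pos: [0.5664, 0.1793, 0.1005]
eef_rot: [0.491, 1.563, 0.33]
force: [1.9, 7.5, 0.6]
grip_width: 0.0212
```

```bash
sed -i 's/EY-.2209;hz=p\[2\]-.1652/EY-.2207;hz=p[2]-.16515/' st.py; python3 st.py; python3 -c "
from h import *
for n in('scene','side','wrist'): cv2.imwrite(f'pics/{n}_e.png',ctrl.camera(n)[:,:,::-1])
a=cv2.imread('pics/scene_e.png')[100:292,200:392];b=cv2.imread('pics/side_e.png')[90:282,180:372]
cv2.imwrite('pics/e.png',cv2.resize(cv2.hconcat([a,b]),None,fx=2,fy=2))"
```

```text
t17.72 th-2.513 r0.0800 x0.5303 Ft6.63 Fr4.06 Fx0.71 w0.0212
```

View pics/e.png

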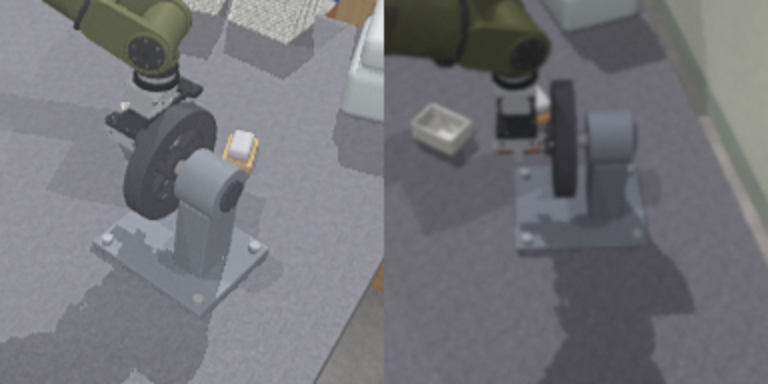

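View pics/wrist_e.png

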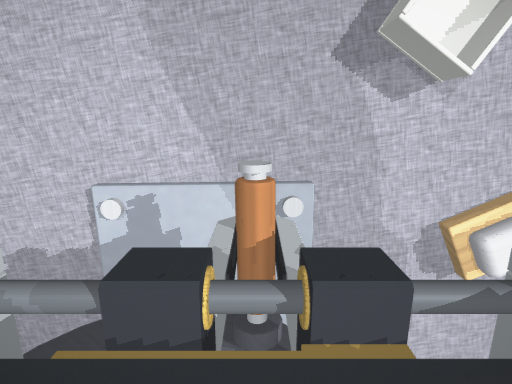

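The wrist view shows the handle held between the pads (u≈255, v 175–280), and the tray and mould are where they were. The measured angle is -2.513, against a target of -2.515. Handing in.

```bash
python3 st.py; python3 -c "
from station import ctrl
print(ctrl.hand_in())"
```

```text
t17.87 th-2.513 r0.0799 x0.5303 Ft6.17 Fr4.51 Fx0.45 w0.0210
the job is handed in; nothing more can be done
None
```

I gripped the handle from above and turned the wheel one full turn clockwise, then about 2.85 rad back, reading the force on the handle as it moved. The wheel is now stopped with the heavy side hanging straight down, as near as I could measure. The gripper still holds the handle, and I handed the job in at about 17.9 s.

- **Force fit:** seal drag came out at 0.69 N m and the slug at 0.38 N m, both close to or inside the stated values. The heavy side is down at wheel angle 3.77 rad. The clockwise pass gave 3.766 and the backward pass 3.772, with a spread of about 0.02 rad.
- **Final check:** the last reading put the wheel at 3.770 rad (equal to -2.513) and standing still. The finger opening was 21 mm on the sleeve and the handle radius measured 80 mm.
- **Other objects:** the last pictures show the tray and mould where they were. The bobbin is well away from the work and I never went near it, but I did not look at it again at the end.
- **Disagreements:** the camera put the axle about 2 mm to the side of where the handle's measured path put it, so I used the path. A small constant offset in the force sensor would shift the result and could not be ruled out by turning both ways. The free-air readings I took before gripping were about 1 N or less.

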